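Roll an adaptor tube up an inspection stand's ramp to its stop

TASK

Slowly push the black adaptor tube up the sloping deck of the inspection stand, over the spring catch, until it rests against the white stop pads at the top and the catch has come up behind it; do not let it get away from the fingers and roll back down. Then push it endways along the stop until its wide end is fully home against the end plate that carries the eyepiece. Only push it with the fingers, never lift it, and leave the loose parts standing round about where they are.

Things in the scene. Friction and masses are not known exactly. Their poses are not given: they have to be found in the camera images.
- stand: Fixed metal inspection stand, base 205 x 215 mm. Origin on the desk under the base's middle; x points level up the ramp, y along the tube towards the end plate, z up. No plate on the -y side. An upright dark cross bar closes the top of the ramp.
- end_face (a point): Middle of the inner face (it looks to -y of the stand) of the aluminium end plate, where the tube's wide end shall bear. The plate is 70 mm wide in x, 8 mm thick, its top 87 mm above the desk; a fixed level eyepiece sticks out of its far side by 45 mm.
- deck: Sloping aluminium deck of the stand, rising at 0.14 rad (8 deg). Origin on its upper surface at the middle of the foot edge, 17 mm above the desk; x up the slope, y as the stand's, z square to the surface. It spans x 0 to 175, y -100 to 89 mm. 6 mm high guide strips along the right edge and the lower half of the left; at the foot two lips 5 mm high, 6 mm deep (y -52 to -28 and 38 to 62 mm), on which the tube leans at first.
- stop (a point): Point midway between the faces of the two white stop pads at the top of the deck, 16.5 mm above its surface: deck x = 155 mm, y = 25 mm. Pads are at deck y = -10 and 60 mm; pads and the dark bar behind them reach 26 mm above the deck.
- seat (a point): Point fixed on the deck where the tube's origin lies when the tube is fully home, touching both pads and the end plate: deck coordinates 138.5, 7.6, 16.5 mm.
- tube: Loose black stepped tube, 155 mm long, 0.13 to 0.27 kg. It rolls freely: it follows a finger drawn back, and runs ahead of one that stops from a fast push. Origin on its axis, halfway along; y axis along the tube, wide end +y (to the end plate). From y -35 to 77 mm a cylinder of 33 mm diameter bears on the deck; from -77 to -35 mm it is 24 mm thick, clear of it. Centre of mass at y = 14 mm.
- tube_wide_end (a point): Centre of the tube's wide end face (33 mm diameter).
- tube_narrow_end (a point): Centre of the tube's narrow end face (24 mm diameter), on the open side of the stand.
- catch (a joint): Spring catch: two steel pawls 8 mm wide on one shaft, in slots of the deck at y = -15 and 50 mm, pivoted at deck x = 86 mm, tips at x = 123 mm. 0 = up, tips 8.5 mm above the deck; 0.23 = pressed flush. The rolling tube presses them down (under 2 N); they spring up behind it, push it against the pads and hold it there, reading about 0.03.
- eyepiece: Loose black eyepiece standing on end, 34 mm diameter, 58 mm high, origin under its centre. To be left alone.
- case: Loose black screw case standing, 37 mm diameter, 48 mm high, origin under its centre. To be left alone.
- cap: Loose flat black lens cap, 42 mm diameter, 8 mm high, origin under its centre. To be left alone.
- post: Loose steel post standing on end, 13 mm diameter, 50 mm high, origin under its centre. To be left alone.

How it is judged (in metres and radians):
On the way:
1. the tube is up at the stop pads with the catch up behind it (x of tube in the frame of deck between 0.1355 and 0.1415 m and z of tube in the frame of deck between 0.0135 and 0.0205 m and value of joint catch below 0.13 rad and angle between the y axis of tube and the y axis of deck, either way round below 0.05 rad), for 0.2 s.
At the end, for the whole second after the job is handed in: The tube lies on the deck within 3 mm of both white stop pads, square to the ramp within 0.05 rad, the catch up behind it (joint under 0.13), its wide end within 2.5 mm of the end plate, at rest (all of step 1 and y of tube in the frame of deck between 0.0051 and 0.0105 m and linear speed of tube below 0.01 m/s); the robot touches nothing.
It fails at once if the tube runs free on the open ramp, untouched (faster than 0.15 m/s) (x of tube in the frame of deck between 0.035 and 0.105 m and linear speed of tube above 0.15 m/s and contact force between tube and the fingers below 0.02 N and contact force between tube and the arm below 0.02 N).
It fails at once if the tube is knocked along or runs away (faster than 0.3 m/s) (linear speed of tube above 0.3 m/s).
It fails at once if the tube is lifted off the deck by more than 6 mm (z of tube in the frame of deck above 0.0225 m).
It fails at once if the tube has left the deck (z of tube in the frame of deck below 0 m or x of tube in the frame of deck below -0.01 m).
It fails at once if a loose part standing near is moved by more than 15 mm (distance of any of eyepiece, case, cap, post from where it was at the start of the episode above 0.015 m).
It also fails if it takes over 45 s, if anything falls off the work surface, if the arm or the gripper's body presses on something with over 40 N, if the wrist force passes 120 N, or if a joint passes its speed limit or range.

ROBOT

A 7-joint arm with a two-finger parallel gripper is mounted at the origin on a cart in front of the work surface, level with it; the furniture and walls round the work are solid. World frame = base frame: x ahead of the robot, y to its left, z up, the work surface at z = 0. Lengths are in m, angles in degrees, forces in N, time in s.
With the tool pointing down it reaches from about 0.35 to 0.9 m from the base axis. Payload 19.9 kg.
Tool frame: the origin (TCP) lies midway between the tips of the shut fingers; the grasp point (between the pads) lies 19 mm behind it; z points along the fingers, y is the line along which they close (so a half turn about z gives the same grasp; the last joint's range is limited). The gripper opens to 85 mm and grips with 20 to 120 N. Pads are 22 mm wide; open, the fingers measure 114 mm over their backs; the gripper's body (76 mm by 85 mm) begins 54 mm behind the grasp point. The pads swing forward as they close: fully open they stand 13 mm farther back than shut.
Start: joints at [61.965, 23.915, -0.59, 92.452, 0.269, 63.638, -3.037], TCP at [0.271, -0.563, 0.231] pointing down, gripper open.
Joint ranges: [-161.28, 161.28], [-22.2, 115.67], [-73.04, 71.86], [3.21, 147.25], [-68.34, 248.33], [10.77, 114.83], [-161.83, 161.83]. Speed limits (degrees/s): [108.29, 108.29, 136.94, 136.94, 172.46, 172.46, 172.46].

INTERFACE

Orientations are given as a 3x3 rotation matrix whose columns are the frame's x, y, z axes.
In Python, from plant import telemetry, snapshot, camera_params, arm gives the robot as it stands.
- The arm moves only by the tool servo_tool, never from a script. Its argument "plan" is a list of rows, each an object of numbers: "x", "y", "z": the shift along the world's x, y, z scaled (see below); "roll": the turn about the world's z scaled (see below); "fingers": the opening, from 0 (shut) to 1 (fully open). A call has 1 to 12 rows; each row shifts and turns the commanded pose from where the row before left it; what a row does not reach is not made up. The controller multiplies each number of a shift by 0.3 m and each number of a turn by 45 degrees. A row lasts 1/12 s, in which the tool goes at most 41.7 mm and 7.16 degrees, less where a joint would pass 70% of its speed; a pose out of reach is approached as far as the arm can. A call with a number of a shift or a turn outside -1 to 1 is refused whole. A call with a gripper value outside its range is refused whole. The fingers move at their own pace and stop on an object; "grip_force" is the grip in N (left out, the last holds). Time passes only in rows, so rows that do not move let the fingers close. It gives the time, the measured TCP pose, the force, the opening and the grip force at its end, in the units of the state.
- telemetry.read_state(): the state, without advancing time (a new reading comes with each control period).
- snapshot(name): name is "scene" or "side" or "wrist"; returns the picture (400x640x3 uint8, blue, green, red); there is no depth.
- camera_params(name): a dict with "intrinsics" (3x3 intrinsics, pixels), "extrinsics" (4x4, takes a point from camera to world coordinates). Camera axes: x right, y down, z forward; pixel columns grow to the right and rows downward; lengths in m; the calibration is good to about 2 mm. A picture is of the moment at which its call begins: read the wrist's pose just before it. camera_params takes no time and is no camera call; for the wrist camera it gives the pose at the moment of the call.
- arm.sign_off(): hands the job in; it is judged then, once.
The state is a dict: "time": time; "qpos": joint angles; "qvel": joint speeds; "joint_torque": joint torques, N m; "ee_pos": TCP position; "tool_rot": TCP orientation; "wrist_force": force on the tool from outside, world axes, zero at the start; "torque": the same for the moment, N m; "grip_width": finger opening in m; "grasp_force": force on a finger pad.
Only numpy, scipy, OpenCV 4.12 (cv2) and the standard library are available. Lean on these libraries where they do the work, as an engineer would, in place of code of your own. Each camera call takes 0.05 s, during which the arm holds its last target. There are 200 camera calls.

## Working session

There is one attempt and no reset: what is moved stays moved. The work goes in short steps, Python scripts to look and compute and a tool call to move; the robot and the scene stay as the last step left them, time stands still between calls to the robot, and variables do not carry over. Pictures are saved under pics/ and viewed, at most 10 in all, crops included, and the job is handed in when it is done.

Besides the shell and the picture viewer there is one more tool, called after "Call:" by a JSON object that holds its "name" and its "arguments". servo_tool: Moves the arm, as the interface text tells. Its arguments: {"type":"object","properties":{"plan":{"type":"array"},"grip_force":{"type":"number"}},"required":["plan"]}

```bash
mkdir -p pics; cat > h.py <<'E'
import numpy as np, cv2
from plant import telemetry, snapshot, camera_params, arm
def proj(name,P):
    c=camera_params(name);K=np.array(c['intrinsics']);T=np.linalg.inv(np.array(c['extrinsics']))
    p=(T[:3,:3]@np.atleast_2d(P).T).T+T[:3,3];q=(K@p.T).T;return q[:,:2]/q[:,2:]
def ray(name,uv,z):
    c=camera_params(name);K=np.array(c['intrinsics']);E=np.array(c['extrinsics'])
    d=E[:3,:3]@np.linalg.inv(K)@np.array([uv[0],uv[1],1.]);o=E[:3,3];return o+d*(z-o[2])/d[2]
E
python3 - <<'E'
from h import *
for n in ['scene','side']:
    cv2.imwrite(f'pics/{n}0.png',cv2.resize(snapshot(n),(800,500),interpolation=cv2.INTER_CUBIC)); cv2.imwrite(f'pics/{n}raw.png',snapshot(n))
    c=camera_params(n);print(n,np.round(c['intrinsics'],1).tolist(),np.round(c['extrinsics'],3).tolist())
s=telemetry.read_state();print(s['time'],s['ee_pos'],s['tool_rot'],s['grip_width'])
E
```

```text
scene [[364.0, 0.0, 319.5], [0.0, 364.0, 204.7], [0.0, 0.0, 1.0]] [[0.44, -0.627, 0.643, 0.035], [-0.898, -0.296, 0.327, -0.21], [-0.015, -0.721, -0.693, 0.654], [0.0, 0.0, 0.0, 1.0]]
side [[451.2, 0.0, 317.2], [0.0, 451.2, 195.4], [0.0, 0.0, 1.0]] [[0.706, -0.616, 0.35, 0.209], [-0.709, -0.619, 0.339, -0.305], [0.007, -0.487, -0.873, 0.976], [0.0, 0.0, 0.0, 1.0]]
0.2 [ 0.27054471 -0.56318166  0.23093414] [[ 9.01382112e-01  4.33024445e-01 -3.44410547e-04]
 [ 4.33024581e-01 -9.01381874e-01  6.55142303e-04]
 [-2.67527922e-05 -7.39671785e-04 -9.99999726e-01]] 0.08517345400446995
```

View pics/scene0.png

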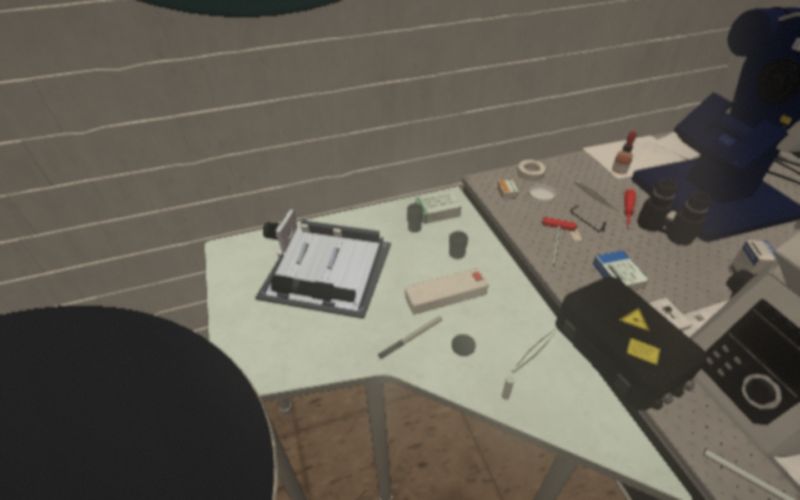

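View pics/side0.png

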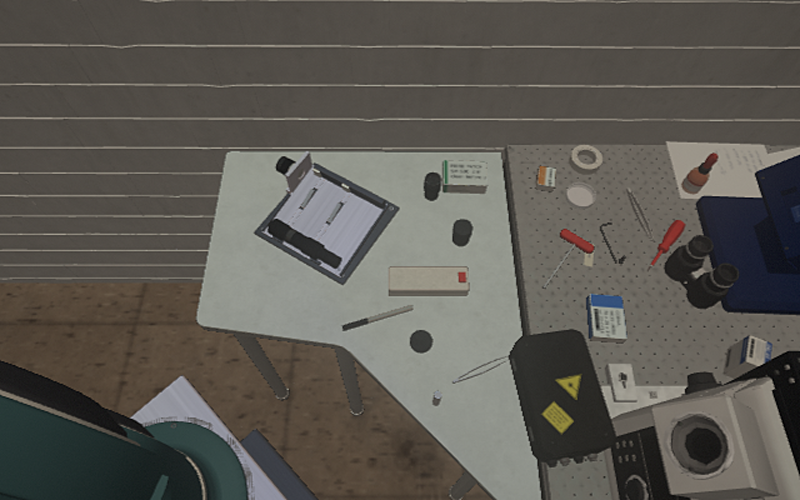

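The side view shows the stand with its base corners near (255,235), (343,283) and (398,208). The tube is at the foot from about (272,225) to (340,260), and the end plate is near (300,170). I'll enlarge it.

```bash
python3 - <<'E'
from h import *
a=cv2.imread('pics/sideraw.png')[110:235,195:330]
a=cv2.resize(a,None,fx=5,fy=4.8,interpolation=cv2.INTER_CUBIC); a=cv2.convertScaleAbs(a,alpha=1.5,beta=10);cv2.imwrite('pics/side_crop.png',a); print(a.shape)
E
```

```text
(600, 675, 3)
```

View pics/side_crop.png

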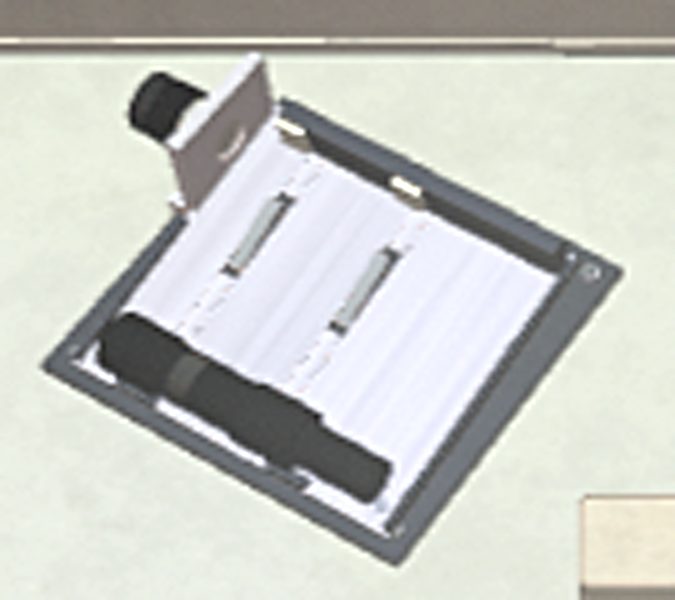

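```bash
cat >> h.py <<'E'
from scipy.optimize import least_squares
A=0.14
def d2w(p,P):  # deck->world, p=(ox,oy,yaw)
    P=np.atleast_2d(P).astype(float);c,s=np.cos(A),np.sin(A)
    X=P[:,0]*c-P[:,2]*s;Z=P[:,0]*s+P[:,2]*c+.017
    cy,sy=np.cos(p[2]),np.sin(p[2])
    return np.c_[p[0]+X*cy-P[:,1]*sy,p[1]+X*sy+P[:,1]*cy,Z]
E
python3 - <<'E'
from h import *
U=lambda u,v:((u+.5)/5-.5+195,(v+.5)/4.8-.5+110)
for q in [(42,367),(400,566),(622,270)]: print(ray('side',U(*q),.008))
deck=[((0,-.1,.006),(388,533)),((.123,-.015,.0085),(392,250)),((.086,-.015,0),(337,330)),((.123,.05,.0085),(288,196)),((.086,.05,0),(230,272)),((.155,-.01,.026),(404,194)),((.155,.06,.026),(290,136))]
base=[((-.1025,.1075),(42,367)),((-.1025,-.1075),(400,566)),((.1025,-.1075),(622,270))]
D=[d for d,_ in deck];uv=np.array([U(*q) for _,q in deck]+[U(*q) for _,q in base])
def model(p):
    W=d2w(p,D);cy,sy=np.cos(p[2]),np.sin(p[2])
    B=[]
    for (x,y),_ in base:
        x+=p[3]; B.append((p[0]+x*cy-y*sy,p[1]+x*sy+y*cy,p[4]))
    return proj('side',np.r_[W,B])
f=lambda p:np.r_[(model(p)-uv).ravel(),(p[4]-.006)/.004]
r=least_squares(f,[.6,.0,-.8+1.57,.09,.006],x_scale=.01);p=r.x
print(p,np.degrees(p[2]));print(np.round(f(p)[:-1].reshape(-1,2),2))
# tube ends on image -> predicted
for q in [(103,350),(125,315),(375,497),(390,460),(245,405)]:
    print(q,ray('side',U(*q),.04))
for x in (.015,.02,.0225,.025):
  for y in (0,-.01,.01): print(x,y,[np.round(((a-195+.5)*5-.5,(b-110+.5)*4.8-.5)) for a,b in proj('side',d2w(p,[(x,y+.077,.0165),(x,y-.077,.0165),(x,y-.035,.0165)]))])
print(d2w(p,[(.1385,.0076,.0165),(.1385,.085,.0165)]))
E
```

```text
[0.41451679 0.28997043 0.008     ]
[0.46356116 0.08109849 0.008     ]
[0.66068455 0.12898482 0.008     ]
[0.44517873 0.18834436 0.22766417 0.09619656 0.00590755] 13.044196195713159
[[ 0.2   0.59]
 [-1.65  1.9 ]
 [ 1.58 -1.47]
 [-2.28  1.56]
 [ 1.61 -1.21]
 [ 0.34 -0.7 ]
 [-0.09 -0.93]
 [-0.16 -0.05]
 [-0.33  0.15]
 [ 0.78  0.03]]
(103, 350) [0.43463926 0.25744008 0.04      ]
(125, 315) [0.45521626 0.26605915 0.04      ]
(375, 497) [0.47178294 0.10366527 0.04      ]
(390, 460) [0.4903679  0.11372167 0.04      ]
(245, 405) [0.46238003 0.18510156 0.04      ]
0.015 0 [array([102., 338.]), array([363., 481.]), array([290., 441.])]
0.015 -0.01 [array([118., 347.]), array([380., 491.]), array([307., 450.])]
0.015 0.01 [array([ 86., 329.]), array([345., 472.]), array([273., 432.])]
0.02 0 [array([108., 330.]), array([369., 473.]), array([296., 433.])]
0.02 -0.01 [array([125., 339.]), array([386., 483.]), array([313., 442.])]
0.02 0.01 [array([ 92., 321.]), array([351., 463.]), array([279., 423.])]
0.0225 0 [array([111., 326.]), array([372., 469.]), array([299., 429.])]
0.0225 -0.01 [array([128., 335.]), array([389., 478.]), array([316., 438.])]
0.0225 0.01 [array([ 95., 317.]), array([354., 459.]), array([282., 419.])]
0.025 0 [array([114., 322.]), array([374., 465.]), array([302., 425.])]
0.025 -0.01 [array([131., 331.]), array([392., 474.]), array([319., 434.])]
0.025 0.01 [array([ 98., 313.]), array([357., 455.]), array([284., 415.])]
[[0.5748264  0.22618255 0.05266529]
 [0.55735702 0.30158534 0.05266529]]
```

```bash
cat >> h.py <<'E'
p=np.array([.44518,.18834,.22767])
def st():
    s=telemetry.read_state();R=np.array(s['tool_rot']);print('t',round(s['time'],2),'tcp',np.round(s['ee_pos'],4),'yaw',round(np.degrees(np.arctan2(R[1,0],R[0,0])),2),'F',np.round(s['wrist_force'],2),'w',round(s['grip_width'],4))
    return s
def w2d(P):
    M=d2w(p,np.eye(3))-d2w(p,[[0,0,0]]);return (np.atleast_2d(P)-d2w(p,[[0,0,0]]))@M.T
E
python3 - <<'E'
from h import *
t=d2w(p,[(.0178,.009,.0165)])[0];h=np.array([np.cos(p[2]),np.sin(p[2]),0])
print(t, 'contact tcp xy',t-h*.0275,'approach',t-h*.0455)
E
```

```text
[0.45807659 0.20056637 0.03582243] contact tcp xy [0.43128623 0.19435939 0.03582243] approach [0.41375072 0.19029664 0.03582243]
```

Call:
{"name": "servo_tool", "arguments": {"plan": [{"x": 0.02,"y": 0.12,"roll": -0.1,"fingers": 1},{"x": 0.02,"y": 0.13,"roll": -0.1},{"x": 0.02,"y": 0.13,"roll": -0.08},{"x": 0.02,"y": 0.13},{"x": 0.02,"y": 0.13},{"x": 0.02,"y": 0.13},{"x": 0.02,"y": 0.13},{"x": 0.02,"y": 0.13},{"x": 0.02,"y": 0.13},{"x": 0.02,"y": 0.13},{"x": 0.02,"y": 0.13},{"x": 0.02,"y": 0.13}]}}

```text
validation failed for argument at $.pl...
```

Call:
{"name": "servo_tool", "arguments": {"plan": [{"x": 0.02,"y": 0.12,"z": 0,"roll": -0.1,"fingers": 1},{"x": 0.02,"y": 0.13,"z": 0,"roll": -0.1,"fingers": 1},{"x": 0.02,"y": 0.13,"z": 0,"roll": -0.08,"fingers": 1},{"x": 0.02,"y": 0.13,"z": 0,"roll": 0,"fingers": 1},{"x": 0.02,"y": 0.13,"z": 0,"roll": 0,"fingers": 1},{"x": 0.02,"y": 0.13,"z": 0,"roll": 0,"fingers": 1},{"x": 0.02,"y": 0.13,"z": 0,"roll": 0,"fingers": 1},{"x": 0.02,"y": 0.13,"z": 0,"roll": 0,"fingers": 1},{"x": 0.02,"y": 0.13,"z": 0,"roll": 0,"fingers": 1},{"x": 0.02,"y": 0.13,"z": 0,"roll": 0,"fingers": 1},{"x": 0.02,"y": 0.13,"z": 0,"roll": 0,"fingers": 1},{"x": 0.02,"y": 0.13,"z": 0,"roll": 0,"fingers": 1}]}}

```text
time: 1.2
ee_pos: [0.3423, -0.0966, 0.2314]
tool_rot: [[0.974, 0.226, 0.0], [0.226, -0.974, -0.001], [0.0, 0.001, -1.0]]
wrist_force: [2.2, 0.5, 0.6]
grip_width: 0.0851
grasp_force: 0.0
```

Call:
{"name": "servo_tool", "arguments": {"plan": [{"x": 0.03,"y": 0.12,"z": 0,"roll": 0,"fingers": 1},{"x": 0.03,"y": 0.12,"z": 0,"roll": 0,"fingers": 1},{"x": 0.03,"y": 0.12,"z": 0,"roll": 0,"fingers": 1},{"x": 0.03,"y": 0.12,"z": 0,"roll": 0,"fingers": 1},{"x": 0.03,"y": 0.12,"z": 0,"roll": 0,"fingers": 1},{"x": 0.03,"y": 0.12,"z": 0,"roll": 0,"fingers": 1},{"x": 0.03,"y": 0.12,"z": -0.08,"roll": 0,"fingers": 1},{"x": 0.02,"y": 0.11,"z": -0.1,"roll": 0,"fingers": 1},{"x": 0,"y": 0,"z": -0.12,"roll": 0,"fingers": 1},{"x": 0,"y": 0,"z": -0.12,"roll": 0,"fingers": 1},{"x": 0,"y": 0,"z": 0,"roll": 0,"fingers": 1}]}}

```text
time: 2.12
ee_pos: [0.4075, 0.1814, 0.1038]
tool_rot: [[0.974, 0.227, -0.008], [0.227, -0.974, -0.002], [-0.009, -0.0, -1.0]]
wrist_force: [-2.3, -1.3, -1.0]
grip_width: 0.0849
grasp_force: 0.0
```

```bash
python3 - <<'E'
from h import *
st();cv2.imwrite('pics/w1.png',cv2.resize(cv2.convertScaleAbs(snapshot('wrist'),alpha=1.4,beta=15),(800,500)));np.save('wE.npy',camera_params('wrist')['extrinsics'])
a=snapshot('side');cv2.imwrite('pics/s1raw.png',a)
q=lambda P:np.round(proj('wrist',P)*1.25)
print('tube ends',q(d2w(p,[(.0178,.07,.0165),(.0178,-.084,.0165)])),'pads',q(d2w(p,[(.155,-.01,.026),(.155,.06,.026)])),'foot corners',q(d2w(p,[(0,-.1,0),(0,.089,0)])),'tcp',q(telemetry.read_state()['ee_pos']))
E
```

```text
t 2.12 tcp [0.4075 0.1814 0.1038] yaw 13.12 F [-2.34 -1.33 -1.01] w 0.0849
tube ends [[273. 179.]
 [571. 179.]] pads [[ 438. -197.]
 [ 240. -197.]] foot corners [[583. 202.]
 [253. 203.]] tcp [[404. 335.]]
```

View pics/w1.png

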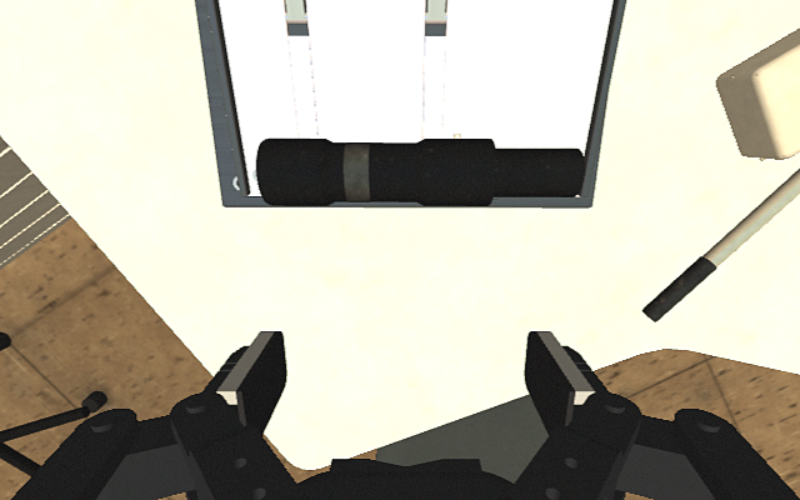

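Call:
{"name": "servo_tool", "arguments": {"plan": [{"x": 0.003,"y": 0.02,"z": -0.07,"roll": 0,"fingers": 1},{"x": 0,"y": 0,"z": -0.07,"roll": 0,"fingers": 1},{"x": 0,"y": 0,"z": -0.07,"roll": 0,"fingers": 1},{"x": 0,"y": 0,"z": -0.05,"roll": 0,"fingers": 1},{"x": 0,"y": 0,"z": 0,"roll": 0,"fingers": 1},{"x": 0,"y": 0,"z": 0,"roll": 0,"fingers": 1}]}}

```text
time: 2.72
ee_pos: [0.4127, 0.1883, 0.0327]
tool_rot: [[0.974, 0.225, 0.002], [0.225, -0.974, 0.0], [0.002, 0.0, -1.0]]
wrist_force: [-0.1, 0.9, -0.1]
grip_width: 0.0858
grasp_force: 0.0
```

```bash
python3 - <<'E'
from h import *
s=st()
h=np.array([np.cos(p[2]),np.sin(p[2]),0])
t=d2w(p,[(.0178,.012,.0165)])[0]-h*.0455
print(t,t-s['ee_pos'])
a=snapshot('side')[120:235,195:315];cv2.imwrite('pics/s2.png',cv2.resize(cv2.convertScaleAbs(a,alpha=1.6,beta=15),None,fx=5,fy=5,interpolation=cv2.INTER_CUBIC))
E
```

```text
t 2.72 tcp [0.4127 0.1883 0.0327] yaw 13.02 F [-0.14  0.9  -0.11] w 0.0858
[0.41307359 0.19321923 0.03582243] [0.00038517 0.00495507 0.00308124]
```

View pics/s2.png

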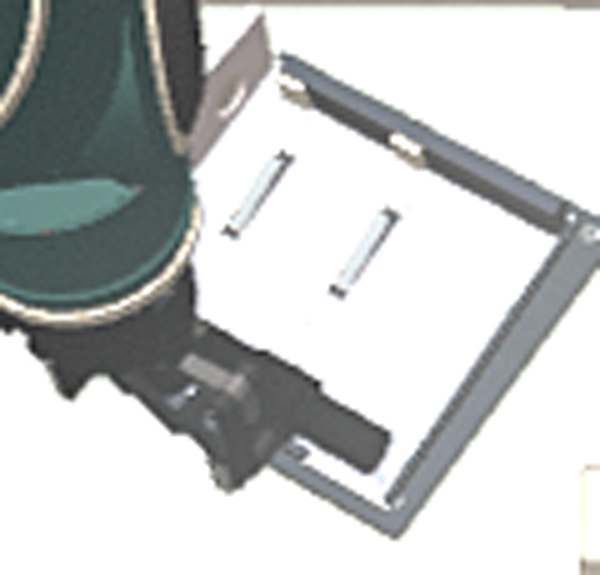

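Call:
{"name": "servo_tool", "arguments": {"plan": [{"x": 0.001,"y": 0.017,"z": -0.04,"roll": 0,"fingers": 1},{"x": 0,"y": 0,"z": -0.017,"roll": 0,"fingers": 1},{"x": 0.012,"y": 0.0028,"z": 0,"roll": 0,"fingers": 1},{"x": 0.012,"y": 0.0028,"z": 0,"roll": 0,"fingers": 1},{"x": 0.012,"y": 0.0028,"z": 0,"roll": 0,"fingers": 1},{"x": 0.008,"y": 0.0019,"z": 0,"roll": 0,"fingers": 1},{"x": 0,"y": 0,"z": 0,"roll": 0,"fingers": 1}]}}

```text
time: 3.35
ee_pos: [0.4259, 0.1964, 0.0142]
tool_rot: [[0.974, 0.225, 0.001], [0.225, -0.974, 0.0], [0.001, -0.0, -1.0]]
wrist_force: [-0.3, -0.1, -0.1]
grip_width: 0.0854
grasp_force: 0.0
```

```bash
python3 - <<'E'
from h import *
s=st();print(np.round((w2d(s['ee_pos'])+0)*1000,1))
h=np.array([np.cos(p[2]),np.sin(p[2]),0])
print(d2w(p,[(.0178,.012,.0165)])[0]-h*.0275-s['ee_pos'])
E
```

```text
t 3.35 tcp [0.4259 0.1964 0.0142] yaw 13.03 F [-0.33 -0.08 -0.07] w 0.0854
[[-17.2  12.2  -0.4]]
[0.00470278 0.00085765 0.02166424]
```

Call:
{"name": "servo_tool", "arguments": {"plan": [{"x": 0.0064,"y": 0.0015,"z": 0.0009,"roll": 0,"fingers": 1},{"x": 0.0064,"y": 0.0015,"z": 0.0009,"roll": 0,"fingers": 1},{"x": 0.0064,"y": 0.0015,"z": 0.0009,"roll": 0,"fingers": 1},{"x": 0.0064,"y": 0.0015,"z": 0.0009,"roll": 0,"fingers": 1},{"x": 0.0064,"y": 0.0015,"z": 0.0009,"roll": 0,"fingers": 1},{"x": 0.0064,"y": 0.0015,"z": 0.0009,"roll": 0,"fingers": 1},{"x": 0.0064,"y": 0.0015,"z": 0.0009,"roll": 0,"fingers": 1},{"x": 0.0064,"y": 0.0015,"z": 0.0009,"roll": 0,"fingers": 1},{"x": 0.0064,"y": 0.0015,"z": 0.0009,"roll": 0,"fingers": 1},{"x": 0.0064,"y": 0.0015,"z": 0.0009,"roll": 0,"fingers": 1},{"x": 0.0064,"y": 0.0015,"z": 0.0009,"roll": 0,"fingers": 1},{"x": 0.0064,"y": 0.0015,"z": 0.0009,"roll": 0,"fingers": 1}]}}

```text
time: 4.35
ee_pos: [0.4483, 0.2018, 0.017]
tool_rot: [[0.974, 0.226, -0.0], [0.226, -0.974, 0.0], [-0.0, -0.0, -1.0]]
wrist_force: [-1.5, -1.0, 1.2]
grip_width: 0.0856
grasp_force: 0.8
```

```bash
python3 - <<'E'
from h import *
s=st();print(np.round((w2d(s['ee_pos'])+0)*1000,1))
cv2.imwrite('pics/w3.png',cv2.resize(cv2.convertScaleAbs(snapshot('wrist'),alpha=1.2,beta=25),(800,500)))
E
```

```text
t 4.35 tcp [0.4483 0.2018 0.017 ] yaw 13.06 F [-1.48 -0.97  1.18] w 0.0856
[[ 6.  12.4 -0.8]]
```

View pics/w3.png

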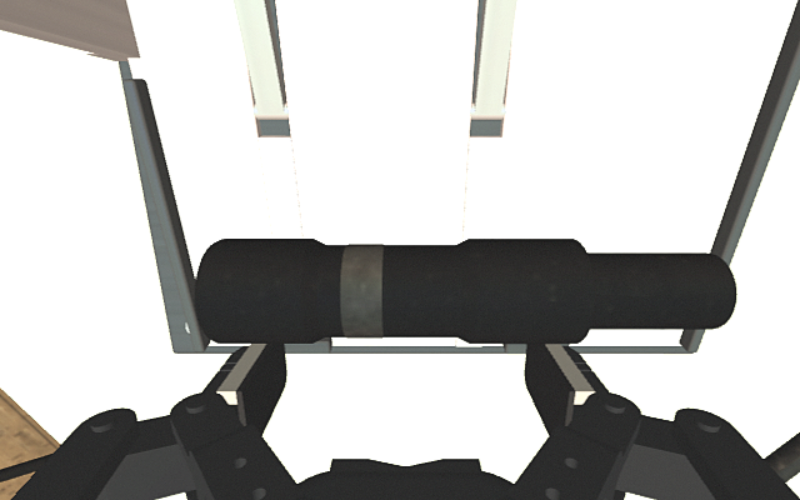

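Call:
{"name": "servo_tool", "arguments": {"plan": [{"x": 0.008,"y": 0.0019,"z": 0.0012,"roll": 0,"fingers": 1},{"x": 0.008,"y": 0.0019,"z": 0.0012,"roll": 0,"fingers": 1},{"x": 0.008,"y": 0.0019,"z": 0.0012,"roll": 0,"fingers": 1},{"x": 0.008,"y": 0.0019,"z": 0.0012,"roll": 0,"fingers": 1},{"x": 0.008,"y": 0.0019,"z": 0.0012,"roll": 0,"fingers": 1},{"x": 0.008,"y": 0.0019,"z": 0.0012,"roll": 0,"fingers": 1},{"x": 0.008,"y": 0.0019,"z": 0.0012,"roll": 0,"fingers": 1},{"x": 0.008,"y": 0.0019,"z": 0.0012,"roll": 0,"fingers": 1},{"x": 0.008,"y": 0.0019,"z": 0.0012,"roll": 0,"fingers": 1},{"x": 0.008,"y": 0.0019,"z": 0.0012,"roll": 0,"fingers": 1},{"x": 0.008,"y": 0.0019,"z": 0.0012,"roll": 0,"fingers": 1},{"x": 0.008,"y": 0.0019,"z": 0.0012,"roll": 0,"fingers": 1}]}}

```text
time: 5.4
ee_pos: [0.4771, 0.2086, 0.0213]
tool_rot: [[0.974, 0.226, -0.0], [0.226, -0.974, 0.0], [-0.0, -0.0, -1.0]]
wrist_force: [-2.4, 0.3, 0.8]
grip_width: 0.0853
grasp_force: 0.8
```

Call:
{"name": "servo_tool", "arguments": {"plan": [{"x": 0.007,"y": 0.0016,"z": 0.001,"roll": 0,"fingers": 1},{"x": 0.007,"y": 0.0016,"z": 0.001,"roll": 0,"fingers": 1},{"x": 0.007,"y": 0.0016,"z": 0.001,"roll": 0,"fingers": 1},{"x": 0.007,"y": 0.0016,"z": 0.001,"roll": 0,"fingers": 1},{"x": 0.007,"y": 0.0016,"z": 0.001,"roll": 0,"fingers": 1},{"x": 0.007,"y": 0.0016,"z": 0.001,"roll": 0,"fingers": 1},{"x": 0.007,"y": 0.0016,"z": 0.001,"roll": 0,"fingers": 1},{"x": 0.007,"y": 0.0016,"z": 0.001,"roll": 0,"fingers": 1},{"x": 0.007,"y": 0.0016,"z": 0.001,"roll": 0,"fingers": 1},{"x": 0.007,"y": 0.0016,"z": 0.001,"roll": 0,"fingers": 1},{"x": 0.007,"y": 0.0016,"z": 0.001,"roll": 0,"fingers": 1},{"x": 0.007,"y": 0.0016,"z": 0.001,"roll": 0,"fingers": 1}]}}

```text
time: 6.4
ee_pos: [0.502, 0.2143, 0.0249]
tool_rot: [[0.974, 0.226, -0.001], [0.226, -0.974, -0.0], [-0.001, 0.0, -1.0]]
wrist_force: [-2.7, -0.9, 1.8]
grip_width: 0.0853
grasp_force: 1.4
```

```bash
python3 - <<'E'
from h import *
s=st();print(np.round((w2d(s['ee_pos'])+0)*1000,1))
cv2.imwrite('pics/w4.png',cv2.resize(cv2.convertScaleAbs(snapshot('wrist'),alpha=1.,beta=25),(800,500)))
E
```

```text
t 6.4 tcp [0.502  0.2143 0.0249] yaw 13.06 F [-2.73 -0.88  1.8 ] w 0.0853
[[61.7 12.5 -0.7]]
```

View pics/w4.png

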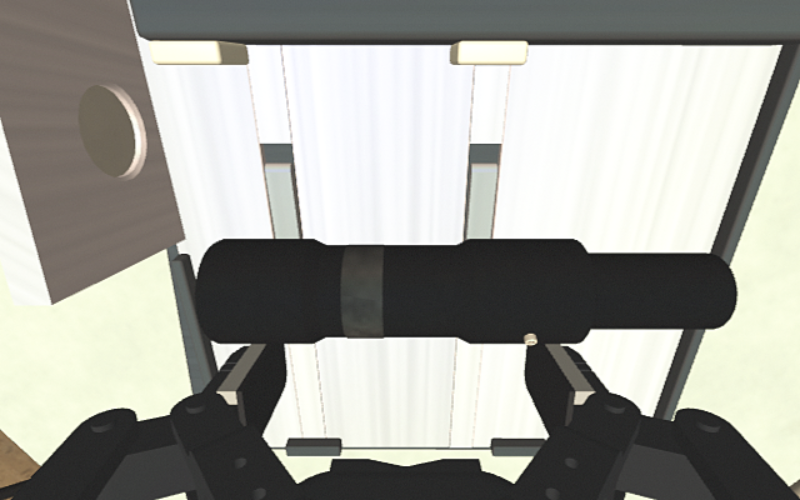

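The tube is square on both fingertips and starting onto the pawls. The stop pads are at (200,52) and (488,52).

Call:
{"name": "servo_tool", "arguments": {"plan": [{"x": 0.0064,"y": 0.0015,"z": 0.0009,"roll": 0,"fingers": 1},{"x": 0.0064,"y": 0.0015,"z": 0.0009,"roll": 0,"fingers": 1},{"x": 0.0064,"y": 0.0015,"z": 0.0009,"roll": 0,"fingers": 1},{"x": 0.0064,"y": 0.0015,"z": 0.0009,"roll": 0,"fingers": 1},{"x": 0.0064,"y": 0.0015,"z": 0.0009,"roll": 0,"fingers": 1},{"x": 0.0064,"y": 0.0015,"z": 0.0009,"roll": 0,"fingers": 1},{"x": 0.0064,"y": 0.0015,"z": 0.0009,"roll": 0,"fingers": 1},{"x": 0.0064,"y": 0.0015,"z": 0.0009,"roll": 0,"fingers": 1},{"x": 0.0064,"y": 0.0015,"z": 0.0009,"roll": 0,"fingers": 1},{"x": 0.0064,"y": 0.0015,"z": 0.0009,"roll": 0,"fingers": 1},{"x": 0.0064,"y": 0.0015,"z": 0.0009,"roll": 0,"fingers": 1},{"x": 0.0064,"y": 0.0015,"z": 0.0009,"roll": 0,"fingers": 1}]}}

```text
time: 7.45
ee_pos: [0.5254, 0.2198, 0.0282]
tool_rot: [[0.974, 0.226, -0.0], [0.226, -0.974, 0.0], [-0.0, -0.0, -1.0]]
wrist_force: [-2.5, -0.3, 1.6]
grip_width: 0.0854
grasp_force: 0.8
```

Call:
{"name": "servo_tool", "arguments": {"plan": [{"x": 0.0055,"y": 0.0013,"z": 0.0008,"roll": 0,"fingers": 1},{"x": 0.0055,"y": 0.0013,"z": 0.0008,"roll": 0,"fingers": 1},{"x": 0.0055,"y": 0.0013,"z": 0.0008,"roll": 0,"fingers": 1},{"x": 0.0055,"y": 0.0013,"z": 0.0008,"roll": 0,"fingers": 1},{"x": 0.0055,"y": 0.0013,"z": 0.0008,"roll": 0,"fingers": 1},{"x": 0.0055,"y": 0.0013,"z": 0.0008,"roll": 0,"fingers": 1},{"x": 0.0055,"y": 0.0013,"z": 0.0008,"roll": 0,"fingers": 1},{"x": 0.0055,"y": 0.0013,"z": 0.0008,"roll": 0,"fingers": 1},{"x": 0.0055,"y": 0.0013,"z": 0.0008,"roll": 0,"fingers": 1},{"x": 0.0055,"y": 0.0013,"z": 0.0008,"roll": 0,"fingers": 1}]}}

```text
time: 8.28
ee_pos: [0.5419, 0.2237, 0.0306]
tool_rot: [[0.974, 0.226, 0.0], [0.226, -0.974, 0.0], [0.0, -0.0, -1.0]]
wrist_force: [-0.3, -0.4, 0.3]
grip_width: 0.0854
grasp_force: 0.2
```

```bash
python3 - <<'E'
from h import *
s=st();print(np.round((w2d(s['ee_pos'])+0)*1000,1))
E
```

```text
t 8.28 tcp [0.5419 0.2237 0.0306] yaw 13.06 F [-0.34 -0.38  0.26] w 0.0854
[[103.1  12.6  -0.8]]
```

Call:
{"name": "servo_tool", "arguments": {"plan": [{"x": 0.004,"y": 0.001,"z": 0.0006,"roll": 0,"fingers": 1},{"x": 0.004,"y": 0.001,"z": 0.0006,"roll": 0,"fingers": 1},{"x": 0.004,"y": 0.001,"z": 0.0006,"roll": 0,"fingers": 1},{"x": 0.004,"y": 0.001,"z": 0.0006,"roll": 0,"fingers": 1},{"x": 0.004,"y": 0.001,"z": 0.0006,"roll": 0,"fingers": 1}]}}

```text
time: 8.7
ee_pos: [0.5477, 0.2252, 0.0314]
tool_rot: [[0.974, 0.226, -0.0], [0.226, -0.974, 0.0], [-0.0, -0.0, -1.0]]
wrist_force: [0.6, -0.7, 0.4]
grip_width: 0.0854
grasp_force: 0.0
```

```bash
python3 - <<'E'
from h import *
s=st();print(np.round((w2d(s['ee_pos'])+0)*1000,1))
cv2.imwrite('pics/w5.png',cv2.resize(cv2.convertScaleAbs(snapshot('wrist'),alpha=1.,beta=35),(800,500)))
E
```

```text
t 8.7 tcp [0.5477 0.2252 0.0314] yaw 13.06 F [ 0.58 -0.67  0.41] w 0.0854
[[109.2  12.7  -0.8]]
```

View pics/w5.png

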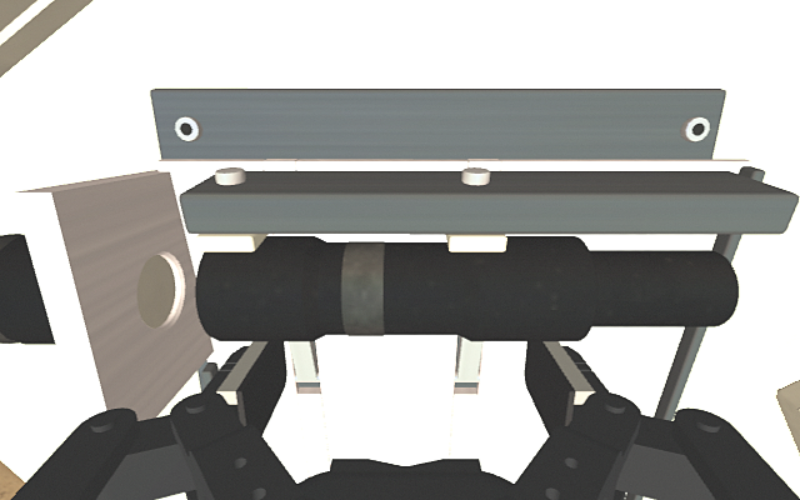

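The picture shows the tube against both pads, (228,243) and (477,243), with the pawls up behind it at (303,370) and (467,370).

```bash
python3 - <<'E'
from h import *
s=st()
print('eyepiece',ray('side',(432/1.25,198/1.25),0))
t=d2w(p,[(.136,-.113,.0165)])[0];t[2]-=.007
h=np.array([np.cos(p[2]),np.sin(p[2]),0]);n=np.array([-h[1],h[0],0])
print('target',t,'delta units',(t-s['ee_pos'])/.3,'back10',-h*.01/.3,'n',n, 'w/ back',(t-s['ee_pos']+.0102*h)/.3)
E
```

```text
t 8.75 tcp [0.548  0.2252 0.0315] yaw 13.05 F [ 0.58 -0.57  0.75] w 0.0854
eyepiece [7.29704938e-01 1.00043985e-01 1.11022302e-16]
target [0.59963621 0.10813228 0.04531643] delta units [ 0.17220514 -0.39016019  0.0460222 ] back10 [-0.03247316 -0.00752361 -0.        ] n [-0.22570826  0.97419494  0.        ] w/ back [ 0.20532777 -0.3824861   0.0460222 ]
```

Call:
{"name": "servo_tool", "arguments": {"plan": [{"x": -0.01,"y": -0.0023,"z": 0,"roll": 0,"fingers": 1},{"x": -0.02,"y": -0.0046,"z": 0,"roll": 0,"fingers": 1},{"x": 0,"y": 0,"z": 0.05,"roll": 0,"fingers": 1},{"x": 0,"y": 0,"z": 0.08,"roll": 0,"fingers": 1},{"x": 0,"y": 0,"z": 0.08,"roll": 0,"fingers": 1},{"x": 0,"y": 0,"z": 0.08,"roll": 0,"fingers": 1},{"x": 0,"y": 0,"z": 0,"roll": 0,"fingers": 0}]}}

```text
time: 9.33
ee_pos: [0.5402, 0.2242, 0.1238]
tool_rot: [[0.974, 0.226, 0.006], [0.226, -0.974, 0.002], [0.006, -0.001, -1.0]]
wrist_force: [0.5, 1.2, 0.1]
grip_width: 0.0755
grasp_force: 0.0
```

Call:
{"name": "servo_tool", "arguments": {"plan": [{"x": 0.03,"y": -0.06,"z": 0,"roll": 0,"fingers": 0},{"x": 0.05,"y": -0.09,"z": 0,"roll": 0,"fingers": 0},{"x": 0.05,"y": -0.1,"z": 0,"roll": 0,"fingers": 0},{"x": 0.05,"y": -0.09,"z": 0,"roll": 0,"fingers": 0},{"x": 0.02,"y": -0.05,"z": 0,"roll": 0,"fingers": 0},{"x": 0,"y": 0,"z": 0,"roll": 0,"fingers": 0},{"x": 0,"y": 0,"z": 0,"roll": 0,"fingers": 0},{"x": 0,"y": 0,"z": 0,"roll": 0,"fingers": 0},{"x": 0,"y": 0,"z": 0,"roll": 0,"fingers": 0},{"x": 0,"y": 0,"z": 0,"roll": 0,"fingers": 0}]}}

```text
time: 10.17
ee_pos: [0.5983, 0.1071, 0.1187]
tool_rot: [[0.974, 0.227, 0.0], [0.227, -0.974, 0.0], [0.0, -0.0, -1.0]]
wrist_force: [0.2, -0.3, -1.0]
grip_width: -0.0001
grasp_force: 0.0
```

```bash
python3 - <<'E'
from h import *
s=st();t=np.array([.59964,.10813,.0453]);print((t-s['ee_pos'])/.3)
cv2.imwrite('pics/w6.png',cv2.resize(cv2.convertScaleAbs(snapshot('wrist'),alpha=1.,beta=25),(800,500)))
print(np.round(proj('wrist',d2w(p,[(.1385,-.084,.0165),(.1385,-.0698,.0165)]))*1.25),proj('wrist',s['ee_pos'])*1.25)
E
```

```text
t 10.17 tcp [0.5983 0.1071 0.1187] yaw 13.15 F [ 0.22 -0.28 -0.96] w -0.0001
[ 0.0045728   0.00327789 -0.24479456]
[[349. 270.]
 [322. 270.]] [[404.05478908 335.41561994]]
```

View pics/w6.png

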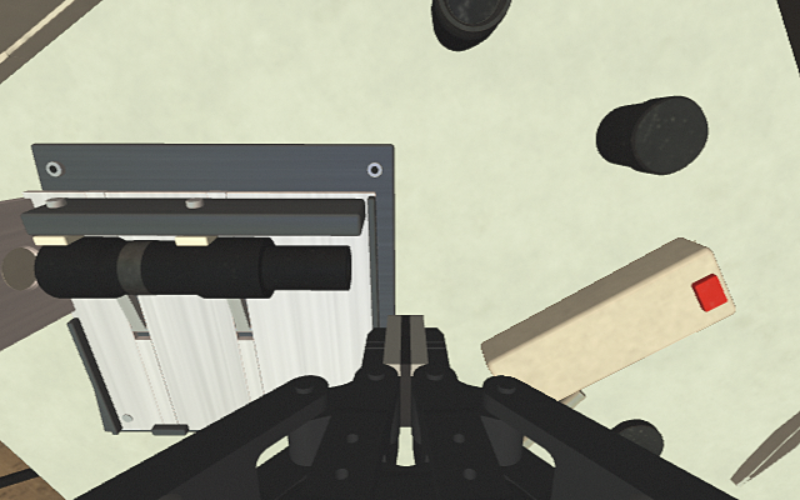

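The tube is held at the pads, its narrow end is at (350,268) as predicted, and the shut fingers stand clear outside the stand.

Call:
{"name": "servo_tool", "arguments": {"plan": [{"x": 0.0046,"y": 0.0033,"z": -0.05,"roll": 0,"fingers": 0},{"x": 0,"y": 0,"z": -0.06,"roll": 0,"fingers": 0},{"x": 0,"y": 0,"z": -0.06,"roll": 0,"fingers": 0},{"x": 0,"y": 0,"z": -0.05,"roll": 0,"fingers": 0},{"x": 0,"y": 0,"z": -0.025,"roll": 0,"fingers": 0},{"x": 0,"y": 0,"z": 0,"roll": 0,"fingers": 0}]}}

```text
time: 10.72
ee_pos: [0.599, 0.1072, 0.0431]
tool_rot: [[0.974, 0.226, -0.003], [0.226, -0.974, -0.0], [-0.003, -0.0, -1.0]]
wrist_force: [-0.1, -0.4, -0.0]
grip_width: -0.0001
grasp_force: 0.0
```

```bash
python3 - <<'E'
from h import *
s=st();t=np.array([.59964,.10813,.0453]);print((t-s['ee_pos'])/.3,np.round(w2d(s['ee_pos'])*1000,1))
E
```

```text
t 10.72 tcp [0.599  0.1072 0.0431] yaw 13.08 F [-0.15 -0.43 -0.05] w -0.0001
[0.00203506 0.00324118 0.00734789] [[ 133.9 -113.8    7.5]]
```

Call:
{"name": "servo_tool", "arguments": {"plan": [{"x": 0.003,"y": 0.0005,"z": 0.008,"roll": 0,"fingers": 0},{"x": -0.0015,"y": 0.0065,"z": 0,"roll": 0,"fingers": 0},{"x": -0.0015,"y": 0.0065,"z": 0,"roll": 0,"fingers": 0},{"x": -0.0015,"y": 0.0065,"z": 0,"roll": 0,"fingers": 0},{"x": -0.0015,"y": 0.0065,"z": 0,"roll": 0,"fingers": 0},{"x": -0.0015,"y": 0.0065,"z": 0,"roll": 0,"fingers": 0},{"x": -0.0015,"y": 0.0065,"z": 0,"roll": 0,"fingers": 0},{"x": -0.0015,"y": 0.0065,"z": 0,"roll": 0,"fingers": 0},{"x": -0.0015,"y": 0.0065,"z": 0,"roll": 0,"fingers": 0},{"x": -0.0015,"y": 0.0065,"z": 0,"roll": 0,"fingers": 0},{"x": -0.0015,"y": 0.0065,"z": 0,"roll": 0,"fingers": 0},{"x": -0.0015,"y": 0.0065,"z": 0,"roll": 0,"fingers": 0}]}}

```text
time: 11.72
ee_pos: [0.596, 0.1285, 0.0473]
tool_rot: [[0.974, 0.226, -0.0], [0.226, -0.974, -0.0], [-0.0, 0.0, -1.0]]
wrist_force: [0.1, -1.6, 0.3]
grip_width: 0.0004
grasp_force: 0.9
```

Call:
{"name": "servo_tool", "arguments": {"plan": [{"x": -0.001,"y": 0.0045,"z": 0,"roll": 0,"fingers": 0},{"x": -0.001,"y": 0.0045,"z": 0,"roll": 0,"fingers": 0},{"x": -0.001,"y": 0.0045,"z": 0,"roll": 0,"fingers": 0},{"x": -0.001,"y": 0.0045,"z": 0,"roll": 0,"fingers": 0},{"x": -0.001,"y": 0.0045,"z": 0,"roll": 0,"fingers": 0}]}}

```text
time: 12.13
ee_pos: [0.5944, 0.1355, 0.0473]
tool_rot: [[0.974, 0.226, -0.0], [0.226, -0.974, 0.0], [-0.0, -0.0, -1.0]]
wrist_force: [-0.3, -2.6, 0.1]
grip_width: 0.0
grasp_force: 1.0
```

```bash
python3 - <<'E'
from h import *
s=st();print(np.round(w2d(s['ee_pos'])*1000,1))
E
```

```text
t 12.13 tcp [0.5944 0.1355 0.0473] yaw 13.05 F [-0.35 -2.61  0.08] w 0.0
[[136.4 -85.2  11.4]]
```

Call:
{"name": "servo_tool", "arguments": {"plan": [{"x": -0.0008,"y": 0.0033,"z": 0,"roll": 0,"fingers": 0},{"x": -0.0008,"y": 0.0033,"z": 0,"roll": 0,"fingers": 0},{"x": -0.0008,"y": 0.0033,"z": 0,"roll": 0,"fingers": 0},{"x": -0.0008,"y": 0.0033,"z": 0,"roll": 0,"fingers": 0},{"x": -0.0008,"y": 0.0033,"z": 0,"roll": 0,"fingers": 0},{"x": -0.0008,"y": 0.0033,"z": 0,"roll": 0,"fingers": 0},{"x": 0,"y": 0,"z": 0,"roll": 0,"fingers": 0}]}}

```text
time: 12.72
ee_pos: [0.5933, 0.14, 0.0473]
tool_rot: [[0.974, 0.225, 0.0], [0.225, -0.974, -0.002], [-0.0, 0.002, -1.0]]
wrist_force: [0.6, -8.3, 1.7]
grip_width: 0.0001
grasp_force: 4.2
```

Call:
{"name": "servo_tool", "arguments": {"plan": [{"x": -0.0006,"y": 0.0025,"z": 0,"roll": 0,"fingers": 0},{"x": -0.0006,"y": 0.0025,"z": 0,"roll": 0,"fingers": 0},{"x": 0,"y": 0,"z": 0,"roll": 0,"fingers": 0}]}}

```text
time: 12.97
ee_pos: [0.5933, 0.1402, 0.0473]
tool_rot: [[0.975, 0.224, 0.0], [0.224, -0.975, -0.003], [-0.0, 0.003, -1.0]]
wrist_force: [2.7, -15.1, 3.5]
grip_width: -0.0001
grasp_force: 7.4
```

```bash
python3 - <<'E'
from h import *
s=st();print(np.round(w2d(s['ee_pos'])*1000,1))
E
```

```text
t 12.97 tcp [0.5933 0.1402 0.0473] yaw 12.94 F [  2.67 -15.15   3.48] w -0.0001
[[136.4 -80.3  11.4]]
```

The force rose to a firm stop, so I'll back off and check.

Call:
{"name": "servo_tool", "arguments": {"plan": [{"x": 0.003,"y": -0.013,"z": 0,"roll": 0,"fingers": 0},{"x": 0.006,"y": -0.026,"z": 0,"roll": 0,"fingers": 0},{"x": 0.012,"y": -0.052,"z": 0,"roll": 0,"fingers": 0},{"x": 0.012,"y": -0.052,"z": 0.03,"roll": 0,"fingers": 0},{"x": 0,"y": 0,"z": 0.08,"roll": 0,"fingers": 0},{"x": 0,"y": 0,"z": 0.1,"roll": 0,"fingers": 0},{"x": 0,"y": 0,"z": 0.1,"roll": 0,"fingers": 0},{"x": 0,"y": 0,"z": 0.1,"roll": 0,"fingers": 0},{"x": 0,"y": 0,"z": 0,"roll": 0,"fingers": 0},{"x": 0,"y": 0,"z": 0,"roll": 0,"fingers": 0}]}}

```text
time: 13.8
ee_pos: [0.6033, 0.1, 0.1718]
tool_rot: [[0.974, 0.226, 0.003], [0.226, -0.974, 0.001], [0.003, 0.0, -1.0]]
wrist_force: [-0.7, 0.6, -0.6]
grip_width: -0.0004
grasp_force: 0.0
```

```bash
python3 - <<'E'
from h import *
s=st();W=snapshot('wrist');S=snapshot('side')
uv=proj('side',d2w(p,[(.1385,.085,.0165),(.1385,-.0698,.0165)]));wv=proj('wrist',d2w(p,[(.1385,.085,.0165),(.1385,-.0698,.0165)]));print(uv,wv)
f=lambda a,k:cv2.resize(cv2.convertScaleAbs(a,alpha=1.4,beta=15),None,fx=k,fy=k,interpolation=cv2.INTER_CUBIC)
a=f(S[115:225,200:320],4.5);u0,v0=[max(0,int(c)) for c in wv.mean(0)-[120,60]]
print(a.shape,u0,v0)
b=f(W[v0:v0+120,u0:u0+240],2);c=np.zeros((max(a.shape[0],b.shape[0]),800,3),np.uint8)
cv2.imwrite('pics/f_s.png',a);cv2.imwrite('pics/f_w.png',cv2.resize(W,(800,500)))
print((uv-[200,115])*4.5)
E
```

```text
t 13.8 tcp [0.6033 0.1    0.1718] yaw 13.05 F [-0.71  0.57 -0.57] w -0.0004
[[241.45815539 139.62052321]
 [292.96862745 167.20773797]] [[ 71.20102487 198.12790307]
 [260.32792961 198.0056374 ]]
(495, 540, 3) 45 138
[[186.56169928 110.79235444]
 [418.35882352 234.93482087]]
```

View pics/f_s.png

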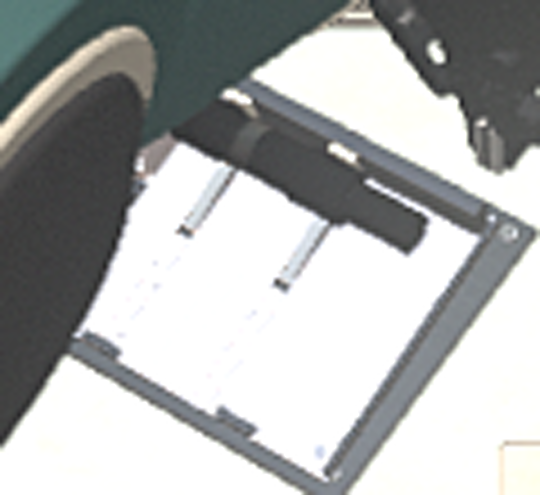

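The narrow end shows at about (419,233), against (418,235) predicted for fully home. As a last check, I'll measure it numerically in the wrist image.

```bash
python3 - <<'E'
from h import *
W=cv2.cvtColor(cv2.imread('pics/f_w.png'),cv2.COLOR_BGR2GRAY)
W=cv2.resize(W,(640,400));print(W[198,60:100:2],W[198,246:276])
print(proj('wrist',d2w(p,[(.1385,-.0698,.0285),(.1385,-.0698,.0165),(.1385,-.0728,.0285)])))
for u in range(62,80,6): print(W[185:215:2,u])
E
```

```text
[11 12 12 12 13 13 13 12 14 12 14 12 14 12 10 12 12 10 11 13] [ 13  13  14  12  11  13  13  14  12   9   8  13  11   7  54 144 190 193
 195 191 186 184 189 193 195 193 193 194 196 195]
[[257.63229918 204.19122714]
 [260.32792961 198.0056374 ]
 [261.4550073  204.18886412]]
[ 9 12 10 12 12 12 12 10 12 11  9 10 11  7 39]
[ 9 10 11 14 12 14 11 13 13 12 11  9 10  9 10]
[10  9 10 13 13 13 13 12 11  9 11 13 11  9  8]
```

```bash
python3 -c "
from plant import arm
print(arm.sign_off())"
```

```text
the job is handed in; nothing more can be done
None
```

I handed in the job with the tube against both stop pads, the catch up behind it and its wide end pushed to a firm 15 N stop at the end plate; the images put the narrow end within about 2 mm of fully home, and no verdict came back.

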